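# Open the child-resistant fixer bottle

## Task

Open the square bottle in the bench clamp: push its child-resistant cap down against the spring and, holding it down, turn it counter-clockwise (seen from above) past the ratchet until you feel it come against its stop, then let it up and lift it off. Do not force it, neither down nor against the stop. Set the cap down, not dropped, the same way up in the middle of the steel drip tray, let go, and leave everything else on the bench where it stands.

Things in the scene. Friction and masses are not known exactly. Their poses are not given: they have to be found in the camera images.
- cap: grey plastic cap on the square bottle, a loose part of about 55 g: ribbed round skirt 57 mm across, 36 mm high, two raised turn arrows on its flat top. Origin: centre of its underside, z up. Grip it round the skirt. Locked, its underside is 118 mm above the table, 7 mm clear of the bottle's shoulder. More than 80 N between cap and bottle (about 1.5 N m against the stop) breaks the neck.
- cap_top (a point): centre of the cap's top, 36 mm above its underside. A sprung disc inside pushes the cap up with about 7 N when locked, 1.2 N more per mm pressed. Pressed 3 mm (11 N) its three inner lugs clear the ratchet teeth of the neck; at 4.5 mm (13 N) it is hard down. Not pressed, it has play but comes against a tooth after 2 to 38 degrees and cannot be lifted.
- bottle_mouth (a point): centre of the neck's mouth, 142 mm above the table. The hidden neck lugs sit at a different angle each time: held down, the cap turns counter-clockwise (+yaw) to a hard stop 40 to 78 degrees from its start, to be felt (torque under 0.2 N m until then, rising steeply). It lifts only within the last 14 degrees before the stop; there it springs up 3 mm by itself. 24 mm up clears the neck.
- bottle: white square bottle, 78 x 78 mm, in an aluminium bench clamp with black star knob, all fixed to the table (base plate 124 x 150 mm, jaws 52 mm high, knob out to 100 mm at -y). Origin: on the table under the neck's axis; z up, blank label on the -x side. Body 98 mm high, round shoulder to 111 mm, then the neck, 40 mm across (lugs 49 mm); the cap covers it from 118 to 154 mm.
- tray: shallow stainless drip tray, 150 (x) x 170 (y) mm, rim 14 mm high, fixed to the table, empty. Origin: centre of its underside on the table; its inner floor is 3 mm above that.
- jar_a: bystander: small jar with white lid, 52 mm across, 78 mm high; origin at the centre of its underside (as for all bystanders)
- jar_b: bystander: small jar with white lid, 52 mm across, 78 mm high
- dye_a: bystander: round grey bottle, 68 mm across, 163 mm high, at the back of the table
- dye_b: bystander: round grey bottle, 68 mm across, 163 mm high, at the back of the table
Mind the look-alikes: they are no part of the job. What is shaped like the cap but blue or green is not meant.

How it is judged:
By the outcome, as a careful person would: the job done as asked, in the order asked, and still so for the second after the job is handed in, with the robot touching nothing.
It also fails if it takes over 51 s, if anything falls off the work surface, if the arm or the gripper's body presses on something with over 40 N, if the wrist force passes 120 N, or if a joint passes its speed limit or range.

## Robot

A 7-joint arm with a two-finger parallel gripper is mounted at the origin on the work surface; the furniture and walls round the work are solid. World frame = base frame: x ahead of the robot, y to its left, z up, the work surface at z = 0. Lengths are in mm, angles in rad, forces in N, time in s.
With the tool pointing down it reaches from about 400 to 875 mm from the base axis. Payload 4.4 kg.
Tool frame: the origin (TCP) lies midway between the tips of the shut fingers; the grasp point (between the pads) lies 19 mm behind it (ctrl.grip_point_offset is the distance from the TCP to the grasp point, in mm); z points along the fingers, x is the direction in which the jaws open and shut, and the axes are right-handed (so a half turn about z gives the same grasp; the last joint's range is limited). The gripper opens to 85 mm and grips with 20 to 120 N. Pads are 22 mm wide; open, the fingers measure 114 mm over their backs; the gripper's body (76 mm by 85 mm) begins 54 mm behind the grasp point. The pads swing forward as they close: fully open they stand 13 mm farther back than shut.
Start: joints at [1.067, 0.628, 0.038, 1.517, -0.027, 0.996, -0.02], TCP at [275.594, -588.698, 231.313] pointing down, gripper open.
Joint ranges: [-3.06, 3.06], [-0.37, 2.12], [-1.25, 1.32], [0.18, 2.47], [-1.1, 4.24], [0.23, 1.98], [-2.94, 2.94]. Speed limits (rad/s): [2.57, 2.57, 3.14, 3.14, 3.14, 3.14, 3.14].

## Interface

Orientations are given as [roll, pitch, yaw] about the fixed x, y, z axes, in that order (R = Rz(yaw) Ry(pitch) Rx(roll)).
In Python, from cell import ctrl, viewer gives the robot as it stands.
- The arm moves only by the tool apply_moves, never from a script. Its argument "series" is a list that holds one entry, the list of rows, each a list of 6 numbers: the shift along the tool's x, y, z normalised to -1 to 1, where 1 is 50 mm, then the turn, a rotation vector about the tool's x, y, z normalised to -1 to 1, where 1 is 6 degrees. In form: [[[tx, ty, tz, rx, ry, rz], ...]]. A call has exactly 5 rows; each row shifts and turns the commanded pose from where the row before left it, along the tool's axes as they then stand; what a row does not reach is not made up. A row lasts 1/8 s, in which the tool goes at most 62.5 mm and 10.7 degrees, less where a joint would pass 70% of its speed; a pose out of reach is approached as far as the arm can. A call with a number of a shift or a turn outside -1 to 1 is refused whole. A call with a gripper value outside its range is refused whole. "claw" is the gripper command: -1 is shut, 1 is fully open, values between are in proportion, set as the call begins (left out, the last holds). The fingers move at their own pace and stop on an object; the grip force is fixed at half the most. Time passes only in rows, so rows that do not move let the fingers close, or fill a call up. It gives the time, the measured TCP pose, the force and the opening at its end, in the units of the state.
- ctrl.read_state(): the state, without advancing time (a new reading comes with each control period).
- viewer.get_image(name): name is "scene" or "top"; returns the picture (480x640x3 uint8, blue, green, red); there is no depth.
- viewer.camera_info(name): a dict with "K" (3x3 intrinsics, pixels), "distortion" ([k1, k2, p1, p2, k3] as OpenCV has them; the pictures are not rectified), "R" (3x3) and "t" (3): a world point X has camera coordinates R X + t. Camera axes: x right, y down, z forward; pixel columns grow to the right and rows downward; lengths in mm; the calibration is good to about 2 mm. A picture is of the moment at which its call begins. camera_info takes no time and is no camera call.
- ctrl.finish_job(): hands the job in, once; it reports no verdict.
Trained networks look in the newest picture that a camera, given by its name, has taken for a name from the list of things; names that differ only in an ending like _2 or _b are one class to them, and where a whole thing is asked for, a point or a joint stands for the part that bears it (a point fixed in the world has none). Each returns a list of dicts, best first, with "score" (0 to 1); they miss things now and then, are a little off and sometimes report something else, mostly with a low value. They report only what shows in the picture. A call takes as long as a camera call. They do not tell look-alikes from the thing itself.
- viewer.find_in(camera, label): "location" ([column, row] as shares, 0 to 1, of the picture: columns of its width, rows of its height, amid what is visible of it).
The state is a dict: "clock": time; "qpos": joint angles; "qd": joint speeds; "tau": joint torques, N m; "eef_pos": TCP position; "tool_rot": TCP orientation; "force": force on the tool from outside, world axes, zero at the start; "torque": the same for the moment, N m; "width": finger opening in mm.
Only numpy, scipy, OpenCV 4.12 (cv2) and the standard library are available. Lean on these libraries where they do the work, as an engineer would, in place of code of your own. Each camera call takes 0.05 s, during which the arm holds its last target. There are 200 camera calls.

## Working session

There is one attempt and no reset: what is moved stays moved. The work goes in short steps, Python scripts to look and compute and a tool call to move; the robot and the scene stay as the last step left them, time stands still between calls to the robot, and variables do not carry over. Pictures are saved under pics/ and viewed, about 8 in all and at most 12, crops included, and the job is handed in when it is done.

Besides the shell and the picture viewer there is one more tool, called after "Emit:" as name([rows], argument=value, ...), one row to a line, values as JSON. apply_moves: Moves the arm, as the interface text tells. Scaled input: -1 to 1 covers 50 mm each way for a shift and 6 degrees each way for a turn. Its arguments: {"type":"object","properties":{"series":{"type":"array","items":{"type":"array","items":{"type":"array","items":{"type":"number"}}}},"claw":{"type":"number"}},"required":["series"]}

```bash
mkdir -p pics; ls
python3 - <<'E'
from cell import ctrl, viewer
import cv2
for c in ("scene","top"):
    cv2.imwrite(f"pics/{c}0.png",viewer.get_image(c))
    for l in ("cap","cap_top","bottle","tray","bottle_mouth"):
        print(c,l,[(round(d["score"],2),round(d["location"][0]*640),round(d["location"][1]*480)) for d in viewer.find_in(c,l)][:4])
    i=viewer.camera_info(c); print(i)
print(ctrl.read_state(), ctrl.grip_point_offset)
E
```

```text
pics
scene cap [(0.91, 402, 286), (0.7, 386, 210), (0.61, 438, 263)]
scene cap_top [(0.92, 400, 286), (0.67, 392, 210)]
scene bottle [(0.63, 388, 242)]
scene tray [(0.89, 255, 328)]
scene bottle_mouth [(0.79, 389, 238)]
{'K': array([[595.52849937,   0.        , 313.55816707],
       [  0.        , 595.52849937, 247.91183538],
       [  0.        ,   0.        ,   1.        ]]), 'distortion': array([-0.10635775,  0.        ,  0.        ,  0.        ,  0.        ]), 'R': array([[-0.6115351 , -0.79119205, -0.00632211],
       [-0.56651586,  0.44342648, -0.69457377],
       [ 0.55234464, -0.42117466, -0.71939371]]), 't': array([ 308.0186046 ,  383.21575446, 1280.53694083])}
top cap [(0.97, 417, 258), (0.7, 374, 319), (0.61, 430, 319)]
top cap_top [(0.79, 375, 317), (0.6, 431, 325), (0.59, 417, 258)]
top bottle [(0.58, 222, 162), (0.57, 401, 268)]
top tray []
top bottle_mouth [(0.64, 404, 269), (0.35, 415, 260)]
{'K': array([[451.5690228 ,   0.        , 323.88373726],
       [  0.        , 451.5690228 , 236.96062825],
       [  0.        ,   0.        ,   1.        ]]), 'distortion': arra
[... 285 characters left out ...]
0.6, 'qpos': array([ 1.06720564,  0.62837138,  0.03849775,  1.51744924, -0.02702044,
        0.99629593, -0.02001202]), 'qd': array([-4.55254679e-04, -1.76715805e-04,  4.24976829e-04,  1.81558876e-03,
       -1.33120760e-03,  2.70035157e-04, -3.41318076e-05]), 'tau': array([-3.15428424e-04, -5.62983155e+01,  1.22509897e+00, -1.93698871e+01,
        1.09751994e-02,  1.78149057e-03, -8.02777237e-06]), 'eef_pos': array([ 275.58691964, -588.67607806,  231.31614569]), 'tool_rot': array([-3.14153738e+00,  6.81863256e-06, -1.13305307e+00]), 'force': array([ 0.55680851,  0.16303361, -0.55469403]), 'torque': array([ 0.00257945,  0.00919784, -0.01950123]), 'width': 85.6505269604421} 18.700000000000003
```

View pics/scene0.png

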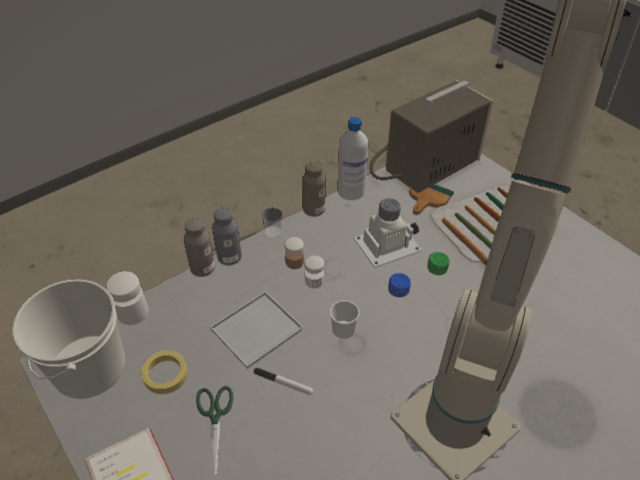

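View pics/top0.png

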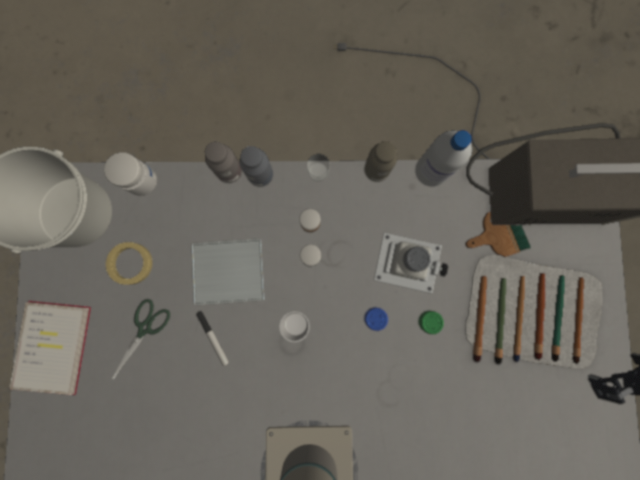

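Three cap-shaped things show. The grey one on the clamped bottle is at scene (389,210) / top (417,258), the blue one at scene (400,286) / top (376,318), and the green one at scene (438,263) / top (431,322). Only the grey one on the square bottle fits the description. I'll confirm it in a crop.

```bash
cat > h.py <<'E'
import numpy as np, cv2
from cell import ctrl, viewer
def ray(c,px):
    i=viewer.camera_info(c); R=np.array(i["R"]);t=np.array(i["t"])
    n=cv2.undistortPoints(np.array([[px]],float),i["K"],i["distortion"])[0,0]
    return -R.T@t, R.T@np.array([n[0],n[1],1.])
def onz(c,px,z):
    o,d=ray(c,px); return o+d*(z-o[2])/d[2]
def proj(c,P):
    i=viewer.camera_info(c)
    return cv2.projectPoints(np.array(P,float).reshape(-1,3),cv2.Rodrigues(np.array(i["R"]))[0],np.array(i["t"]),i["K"],i["distortion"])[0][:,0]
E
python3 - <<'E'
from h import *
print("top",onz("top",(417,258),154),"scene",onz("scene",(389,205),154))
for p in [(193,241),(262,240),(265,300),(194,303)]: print(onz("top",p,14))
for p in [(212,327),(264,296),(300,327),(248,361)]: print(onz("scene",p,14))
for n,p,z in [("jarA",(310,219),78),("jarB",(311,255),78),("cup",(294,325),90),("dye",(380,152),163)]: print(n,onz("top",p,z))
a=cv2.imread("pics/top0.png")[215:305,365:465]; b=cv2.imread("pics/scene0.png")[185:275,345:445]
cv2.imwrite("pics/crop.png",np.hstack([cv2.resize(x,(400,360),interpolation=cv2.INTER_CUBIC) for x in(a,b)]))
E
```

```text
top [ 498.06724576 -243.0108377   154.        ] scene [ 494.88397426 -242.39937312  154.        ]
[554.89243462 285.08283436  14.        ]
[555.56937123 113.6797509   14.        ]
[406.73105305 105.7259498   14.        ]
[401.87640074 279.43900739  14.        ]
[540.93985188 285.02859693  14.        ]
[543.60175345 128.76468781  14.        ]
[409.02466896 114.79904805  14.        ]
[404.89479069 269.34422797  14.        ]
jarA [597.98417295  -8.1136119   78.        ]
jarB [512.25995381  -9.76192787  78.        ]
cup [351.5495023   30.22193666  90.        ]
dye [ 734.1024449  -166.56720803  163.        ]
```

View pics/crop.png

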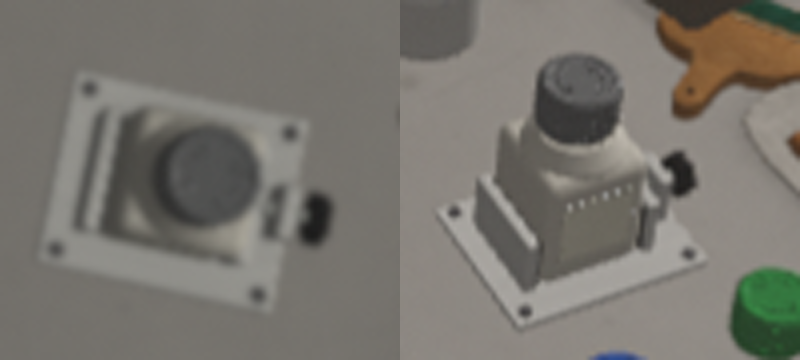

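The crop confirms it: the grey cap with raised arrows sits on the square bottle in the clamp, its top centred near top (418,258) and scene (390,206). Next I'll refine the cap and tray positions.

Run:
```python
from h import *
from scipy.optimize import least_squares
a=np.linspace(0,2*np.pi,48)
def hull(c,x,y):
    P=np.array([[x+28.5*np.cos(t),y+28.5*np.sin(t),z] for t in a for z in(118,154)])
    return cv2.convexHull(proj(c,P).astype(np.float32))
def cen(h): m=cv2.moments(h); return np.array([m['m10'],m['m01']])/m['m00'],m['m00']
obs={}
for c,(u,v) in {"top":(417,258),"scene":(389,212)}.items():
    g=cv2.cvtColor(cv2.imread(f"pics/{c}0.png"),cv2.COLOR_BGR2GRAY)
    for th in(85,95,105):
        n,l,s,ce=cv2.connectedComponentsWithStats((g<th).astype(np.uint8)); k=l[v,u]
        print(c,th,g[v,u],s[k],ce[k],cen(hull(c,496.5,-243)))
        if k and th==95: obs[c]=ce[k]
for cs in (["top"],["scene"],["top","scene"]):
    r=least_squares(lambda p:np.concatenate([cen(hull(c,*p))[0]-obs[c] for c in cs if c in obs]),[496.5,-243],diff_step=1e-3); print(cs,r.x,r.fun)
# tray: 5-z rect fit to both views
T={"top":[(193,241),(262,240),(265,300),(194,303)],"scene":[(212,327),(264,296),(300,327),(248,361)]}
def f(p):
    x,y,w=p; R=np.array([[np.cos(w),-np.sin(w)],[np.sin(w),np.cos(w)]])
    C=np.array([[75,85],[75,-85],[-75,-85],[-75,85]])@R.T+[x,y]
    P=np.c_[C,np.full(4,14)]
    return np.concatenate([(proj(c,P)-T[c]).ravel() for c in T])
r=least_squares(f,[478,197,0]); print("tray",r.x,r.fun.round(1))
print(onz("scene",(255,328),5))
```

```text
top 85 81 [391 244  38  30 738] [409.67615176 258.79268293] (array([415.60522006, 259.14868878]), 605.4737373462413)
top 95 81 [390 243  40  35 888] [409.04842342 259.67342342] (array([415.60522006, 259.14868878]), 605.4737373462413)
top 105 81 [390 242  40  39 997] [409.0551655  260.34202608] (array([415.60522006, 259.14868878]), 605.4737373462413)
scene 85 62 [379 203  21  18 210] [387.7952381  213.91428571] (array([388.19413252, 209.71332556]), 471.3740745454561)
scene 95 62 [364 199  38  58 802] [381.40149626 227.29426434] (array([388.19413252, 209.71332556]), 471.3740745454561)
scene 105 62 [ 364  199   55   59 1424] [387.29845506 229.32794944] (array([388.19413252, 209.71332556]), 471.3740745454561)
['top'] [ 495.47264098 -228.37956686] [-1.24993556e-06  7.72517467e-07]
['scene'] [ 458.25381299 -184.15846799] [-1.05520741e-06  4.16394812e-07]
['top', 'scene'] [ 486.26847163 -216.44201601] [ -5.23178826   4.20259239   1.94546949 -11.23919706]
tray [4.78241150e+02 1.96975391e+02 4.52808463e-02] [-0.1  2.2 -0.7 -0.6 -1.2 -0.2  0.4  1.  -1.9 -2.1  1.3 -5.6  2.5 -0.8
 -2.   3.6]
[479.85242802 200.08284236   5.        ]
```

Run:
```python
from h import *
a=np.linspace(0,2*np.pi,60)
out=[]
for c,(u,v) in {"top":(365,215),"scene":(345,175)}.items():
    s=5; im=cv2.resize(cv2.imread(f"pics/{c}0.png")[v:v+90,u:u+80],None,fx=s,fy=s,interpolation=cv2.INTER_CUBIC)
    im=cv2.convertScaleAbs(im,alpha=1.6)
    for z,r,col in((154,28.5,(0,0,255)),(118,28.5,(0,255,255))):
        p=(proj(c,[[497+r*np.cos(t),-243+r*np.sin(t),z] for t in a])-[u,v]+.5)*s-.5
        cv2.polylines(im,[p.round().astype(int)],True,col,1)
    out.append(im)
# tray, z=14 rim at fit
im=cv2.imread("pics/top0.png"); 
for c,(u,v) in {"top":(180,225),"scene":(205,285)}.items():
    s=4; im=cv2.resize(cv2.imread(f"pics/{c}0.png")[v:v+90,u:u+100],None,fx=4,fy=4)
    w=.03;R=np.array([[np.cos(w),-np.sin(w)],[np.sin(w),np.cos(w)]])
    C=np.array([[75,85],[75,-85],[-75,-85],[-75,85]])@R.T+[478,197]
    p=(proj(c,np.c_[C,np.full(4,14)])-[u,v]+.5)*s-.5
    cv2.polylines(im,[p.round().astype(int)],True,(0,0,255),1); out.append(im[:150] if 0 else im)
A=np.hstack(out[:2]);B=cv2.resize(np.hstack(out[2:]),(800,360))
cv2.imwrite("pics/ov.png",cv2.resize(np.vstack([A,B]),(790,600*1)) if 0 else np.vstack([A,B])[:0].shape and A)
cv2.imwrite("pics/ovt.png",B)
```

```text
(no output)
```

View pics/ov.png

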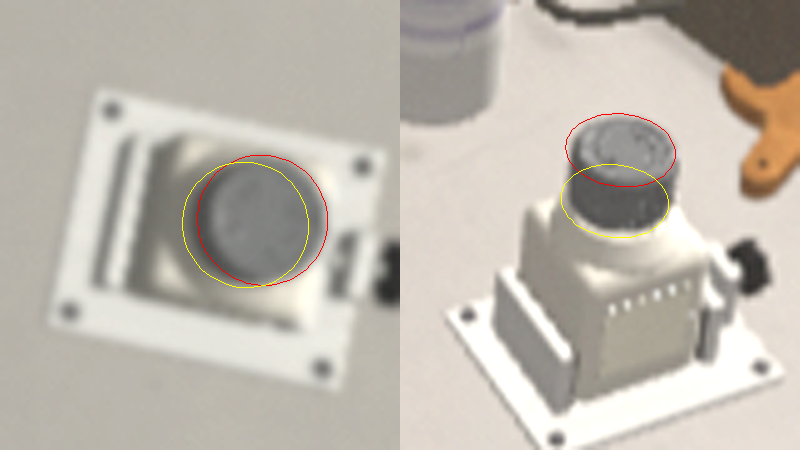

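View pics/ovt.png

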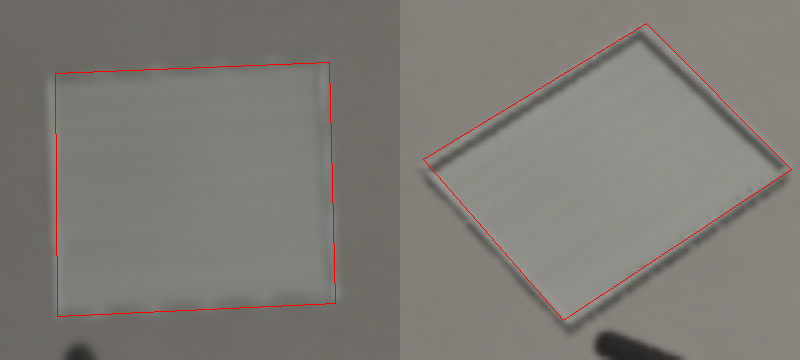

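The overlays agree to about 2 mm. In the top crop the cap ring matches, and in the scene crop the cap sits about 0.6 px right of and below the drawn ring. I'll use cap (496,-243.5) and tray centre (476,197). Moving over the cap at the present yaw.

Emit:
apply_moves([
  [[-0.4384,-0.692,0,0,0,0],[-0.4384,-0.692,0,0,0,0],[-0.4384,-0.692,0,0,0,0],[-0.4384,-0.692,0,0,0,0],[-0.4384,-0.692,0,0,0,0]],
], claw=1)

```text
clock: 1.23
eef_pos: [386.6, -415.0, 231.5]
tool_rot: [-3.141, -0.0, -1.133]
force: [0.1, -0.1, -0.3]
width: 85.5
```

Emit:
apply_moves([
  [[-0.4384,-0.692,0,0,0,0],[-0.4384,-0.692,0,0,0,0],[-0.4384,-0.692,0,0,0,0],[-0.4384,-0.692,0,0,0,0],[-0.4384,-0.692,0,0,0,0]],
])

```text
clock: 1.85
eef_pos: [496.8, -242.4, 231.6]
tool_rot: [-3.141, -0.001, -1.133]
force: [0.0, 0.1, 0.4]
width: 85.5
```

Emit:
apply_moves([
  [[0,0,0.2,0,0,0],[0,0,0.2,0,0,0],[0,0,0,0,0,0],[0,0,0,0,0,0],[0,0,0,0,0,0]],
])

```text
clock: 2.48
eef_pos: [496.0, -244.2, 211.6]
tool_rot: [-3.141, -0.001, -1.134]
force: [0.2, -0.6, 0.7]
width: 85.6
```

Emit:
apply_moves([
  [[0,0,0.3,0,0,0],[0,0,0.3,0,0,0],[0,0,0.3,0,0,0],[0,0,0.2,0,0,0],[0,0,0.1,0,0,0]],
])

```text
clock: 3.1
eef_pos: [495.7, -243.3, 150.3]
tool_rot: [3.141, 0.001, -1.133]
force: [-0.8, 0.1, 0.9]
width: 85.3
```

Emit:
apply_moves([
  [[0,0,0.2,0,0,0],[0,0,0.2,0,0,0],[0,0,0.2,0,0,0],[0,0,0.07,0,0,0],[0,0,0,0,0,0]],
])

```text
clock: 3.72
eef_pos: [496.0, -243.5, 117.6]
tool_rot: [3.141, 0.0, -1.133]
force: [0.3, 0.1, -0.0]
width: 85.3
```

Run:
```python
from h import *
a=viewer.get_image("top")[195:315,345:485]; b=viewer.get_image("scene")[125:265,315:485]
cv2.imwrite("pics/c1.png",np.hstack([cv2.convertScaleAbs(cv2.resize(x,(400,360),interpolation=cv2.INTER_CUBIC),alpha=1.5) for x in(a,b)]))
s=ctrl.read_state();print(s["force"],s["torque"],s["eef_pos"],s["qpos"])
```

```text
[ 0.03777812 -0.4753608   0.1746664 ] [-0.0269899  -0.04498773  0.0073664 ] [ 496.26149935 -243.59344694  118.04889619] [ 0.39481607  0.64468494  0.0163862   1.89661665 -0.0174954   0.59989215
 -0.71070973]
```

View pics/c1.png

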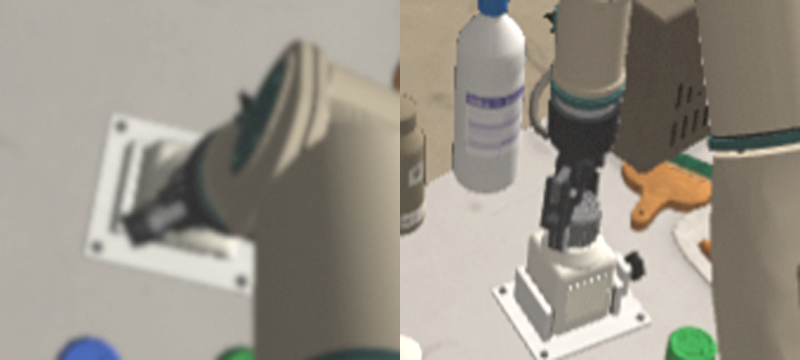

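The fingers straddle the cap in the scene crop around (570,215). Closing to just outside the skirt first.

Emit:
apply_moves([
  [[0,0,0,0,0,0],[0,0,0,0,0,0],[0,0,0,0,0,0],[0,0,0,0,0,0],[0,0,0,0,0,0]],
], claw=0.4)

```text
clock: 4.45
eef_pos: [496.6, -244.2, 118.2]
tool_rot: [-3.141, -0.002, -1.133]
force: [1.3, -2.2, 2.2]
width: 60.0
```

Emit:
apply_moves([
  [[0,0,0,0,0,0],[0,0,0,0,0,0],[0,0,0,0,0,0],[0,0,0,0,0,0],[0,0,0,0,0,0]],
], claw=-1)

```text
clock: 5.08
eef_pos: [496.8, -244.4, 118.7]
tool_rot: [-3.14, -0.002, -1.133]
force: [1.0, -2.2, 6.3]
width: 56.1
```

Run:
```python
from cell import ctrl
s=ctrl.read_state();print(s["force"],s["torque"],s["eef_pos"],s["tool_rot"],s["width"])
```

```text
[ 0.95430621 -2.21207069  6.33357773] [-0.65587253 -0.13614933  0.05257525] [ 496.79825915 -244.41694916  118.65847798] [-3.14042083e+00 -2.20095141e-03 -1.13332890e+00] 56.12468911008709
```

Emit:
apply_moves([
  [[0.02,0,0.02,0,0,0],[0,0,0.02,0,0,0],[0,0,0.02,0,0,0],[0,0,0,0,0,0],[0,0,0,0,0,0]],
])

```text
clock: 5.7
eef_pos: [496.8, -244.4, 115.9]
tool_rot: [-3.141, -0.001, -1.133]
force: [-0.1, -0.8, 9.7]
width: 55.7
```

Emit:
apply_moves([
  [[0,0,0.02,0,0,0],[0,0,0.01,0,0,0],[0,0,0,0,0,0],[0,0,0,0,0,0],[0,0,0,0,0,0]],
])

```text
clock: 6.32
eef_pos: [496.8, -244.4, 114.5]
tool_rot: [-3.141, -0.001, -1.133]
force: [-1.1, -0.9, 12.0]
width: 56.1
```

Emit:
apply_moves([
  [[0,0,0.005,0,0,-0.5],[0,0,0,0,0,-0.5],[0,0,0,0,0,-0.5],[0,0,0,0,0,-0.5],[0,0,0,0,0,-0.5]],
])

```text
clock: 6.95
eef_pos: [496.9, -244.0, 114.3]
tool_rot: [-3.141, -0.001, -0.87]
force: [-1.5, -0.1, 10.9]
width: 55.8
```

```bash
cat > s.py <<'E'
from cell import ctrl
s=ctrl.read_state();print(s["clock"],s["force"].round(1),"tz",s["torque"].round(3),s["eef_pos"].round(1),s["tool_rot"].round(4),round(s["width"],1))
E
python3 s.py
```

```text
6.95 [-1.5 -0.1 10.9] tz [-0.036  0.12  -0.046] [ 496.9 -244.   114.3] [-3.1406e+00 -7.0000e-04 -8.6960e-01] 55.8
```

Emit:
apply_moves([
  [[0,0,0.01,0,0,-0.6],[0,0,0,0,0,-0.7],[0,0,0,0,0,-0.7],[0,0,0,0,0,-0.7],[0,0,0,0,0,-0.7]],
])

```text
clock: 7.58
eef_pos: [497.1, -244.0, 114.1]
tool_rot: [-3.141, -0.001, -0.513]
force: [-1.1, 0.1, 11.9]
width: 55.7
```

```bash
python3 s.py
```

```text
7.575 [-1.1  0.1 11.9] tz [-0.045  0.106 -0.101] [ 497.1 -244.   114.1] [-3.1409e+00 -1.3000e-03 -5.1280e-01] 55.7
```

Emit:
apply_moves([
  [[0,0,0.006,0,0,-0.2],[0,0,0,0,0,-0.2],[0,0,0,0,0,-0.2],[0,0,0,0,0,-0.2],[0,0,0,0,0,-0.2]],
])

```text
clock: 8.2
eef_pos: [497.2, -244.0, 114.0]
tool_rot: [-3.141, -0.002, -0.41]
force: [-1.4, 1.6, 14.9]
width: 55.6
```

```bash
python3 s.py
```

```text
8.2 [-1.4  1.6 14.9] tz [-0.014  0.225 -0.111] [ 497.2 -244.   114. ] [-3.1411e+00 -1.6000e-03 -4.0990e-01] 55.6
```

Emit:
apply_moves([
  [[0,0,0,0,0,-0.2],[0,0,0,0,0,-0.2],[0,0,0,0,0,-0.2],[0,0,0,0,0,-0.2],[0,0,0,0,0,-0.2]],
])

```text
clock: 8.82
eef_pos: [496.9, -244.2, 114.0]
tool_rot: [-3.141, -0.001, -0.308]
force: [-1.3, -0.1, 16.1]
width: 56.0
```

```bash
python3 s.py
```

```text
8.825 [-1.3 -0.1 16.1] tz [ 0.054  0.321 -0.884] [ 496.9 -244.2  114. ] [-3.1412e+00 -1.2000e-03 -3.0800e-01] 56.0
```

Torque jumped from 0.11 to 0.88 N·m at about 47°, so this is the stop. Backing off 2° and letting the cap up.

Emit:
apply_moves([
  [[0,0,0,0,0,0.2],[0,0,0,0,0,0.13],[0,0,-0.03,0,0,0],[0,0,-0.03,0,0,0],[0,0,-0.03,0,0,0]],
])

```text
clock: 9.45
eef_pos: [496.9, -244.2, 117.5]
tool_rot: [-3.141, -0.001, -0.34]
force: [1.1, -2.0, 4.6]
width: 55.7
```

```bash
python3 s.py
```

```text
9.45 [ 1.1 -2.   4.6] tz [-0.226 -0.203 -0.086] [ 496.9 -244.2  117.5] [-3.1414e+00 -1.0000e-03 -3.4020e-01] 55.7
```

Continue up gently, checking the force.

Emit:
apply_moves([
  [[0,0,-0.03,0,0,0],[0,0,-0.03,0,0,0],[0,0,-0.03,0,0,0],[0,0,0,0,0,0],[0,0,0,0,0,0]],
])

```text
clock: 10.07
eef_pos: [496.7, -244.3, 121.4]
tool_rot: [-3.141, -0.0, -0.34]
force: [2.9, -1.0, 3.8]
width: 56.2
```

```bash
python3 s.py
```

```text
10.075 [ 2.9 -1.   3.8] tz [-0.217 -0.451  0.001] [ 496.7 -244.3  121.4] [-3.1414e+00 -3.0000e-04 -3.4020e-01] 56.2
```

Emit:
apply_moves([
  [[0,0,-0.03,0,0,0],[0,0,-0.03,0,0,0],[0,0,-0.03,0,0,0],[0,0,-0.03,0,0,0],[0,0,-0.03,0,0,0]],
])

```text
clock: 10.7
eef_pos: [495.9, -244.2, 128.8]
tool_rot: [3.142, 0.001, -0.34]
force: [-0.6, -0.1, -1.1]
width: 56.0
```

```bash
python3 s.py
```

```text
10.7 [-0.6 -0.1 -1.1] tz [ 0.007 -0.001 -0.015] [ 495.9 -244.2  128.8] [ 3.1415e+00  1.3000e-03 -3.4020e-01] 56.0
```

The cap is free: the force is about its weight. Lifting it clear.

Emit:
apply_moves([
  [[0,0,-0.2,0,0,0],[0,0,-0.3,0,0,0],[0,0,-0.4,0,0,0],[0,0,-0.5,0,0,0],[0,0,-0.4,0,0,0]],
])

```text
clock: 11.32
eef_pos: [496.8, -244.5, 221.0]
tool_rot: [3.141, -0.002, -0.34]
force: [0.2, -0.5, 0.0]
width: 55.8
```

Emit:
apply_moves([
  [[0,0,-0.2,0,0,0],[0,0,0,0,0,0],[0,0,0,0,0,0],[0,0,0,0,0,0],[0,0,0,0,0,0]],
])

```text
clock: 11.95
eef_pos: [496.2, -244.3, 228.2]
tool_rot: [-3.141, 0.001, -0.34]
force: [0.0, 1.0, -0.8]
width: 56.1
```

Run:
```python
from h import *
a=viewer.get_image("top")[155:315,245:465]; b=viewer.get_image("scene")[85:265,275:485]
cv2.imwrite("pics/c2.png",np.hstack([cv2.convertScaleAbs(cv2.resize(x,(400,360),interpolation=cv2.INTER_CUBIC),alpha=1.5) for x in(a,b)]))
exec(open("s.py").read())
c,sn=np.cos(s["tool_rot"][2]),np.sin(s["tool_rot"][2]); d=np.array([476,197])-s["eef_pos"][:2]
print("tool shift",d@[c,sn],d@[sn,-c])
```

```text
12.05 [-0.1 -0.8 -1.4] tz [-0.002 -0.014  0.029] [ 496.3 -244.3  228.4] [-3.1415e+00  6.0000e-04 -3.4020e-01] 55.7
tool shift -166.4257521790081 -409.2139373157308
```

View pics/c2.png

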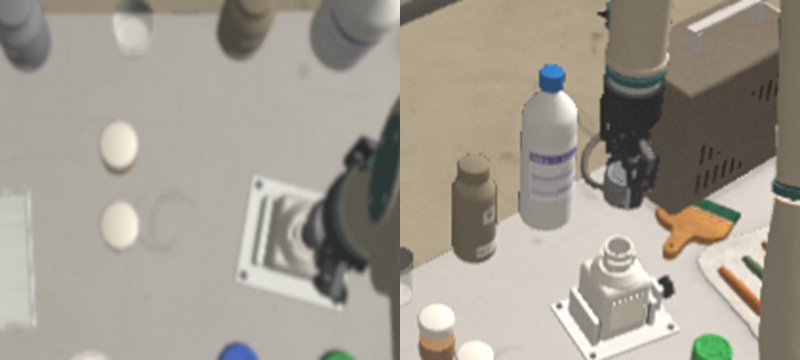

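The bottle neck is bare at (620,245) in the scene half, and the cap is held upright in the gripper at (622,185). Carrying it to the tray.

Emit:
apply_moves([
  [[-0.222,-0.5456,0,0,0,0],[-0.222,-0.5456,0,0,0,0],[-0.222,-0.5456,0,0,0,0],[-0.222,-0.5456,0,0,0,0],[-0.222,-0.5456,0,0,0,0]],
])

```text
clock: 12.68
eef_pos: [489.6, -96.4, 228.8]
tool_rot: [-3.142, -0.0, -0.34]
force: [-0.6, 0.5, -0.8]
width: 55.6
```

Emit:
apply_moves([
  [[-0.222,-0.5456,0,0,0,0],[-0.222,-0.5456,0,0,0,0],[-0.222,-0.5456,0,0,0,0],[-0.222,-0.5456,0,0,0,0],[-0.222,-0.5456,0,0,0,0]],
])

```text
clock: 13.3
eef_pos: [482.8, 50.8, 228.8]
tool_rot: [-3.141, -0.0, -0.34]
force: [0.0, 0.4, -0.4]
width: 56.0
```

Emit:
apply_moves([
  [[-0.222,-0.5456,0,0,0,0],[-0.222,-0.5456,0,0,0,0],[-0.222,-0.5456,0,0,0,0],[-0.222,-0.5456,0,0,0,0],[-0.222,-0.5456,0,0,0,0]],
])

```text
clock: 13.92
eef_pos: [476.0, 197.8, 228.7]
tool_rot: [3.142, -0.0, -0.34]
force: [0.1, 0.6, -0.5]
width: 56.1
```

Emit:
apply_moves([
  [[0,0,0.4,0,0,0],[0,0,0.6,0,0,0],[0,0,0.6,0,0,0],[0,0,0.6,0,0,0],[0,0,0.6,0,0,0]],
])

```text
clock: 14.55
eef_pos: [476.3, 197.0, 87.8]
tool_rot: [-3.141, -0.0, -0.34]
force: [-0.8, 0.6, -0.4]
width: 55.9
```

Emit:
apply_moves([
  [[0,0,0.4,0,0,0],[0,0,0.4,0,0,0],[0,0,0.3,0,0,0],[0,0,0,0,0,0],[0,0,0,0,0,0]],
])

```text
clock: 15.18
eef_pos: [476.5, 197.1, 34.2]
tool_rot: [-3.141, -0.001, -0.34]
force: [0.4, -0.5, -0.9]
width: 55.9
```

```bash
python3 s.py
```

```text
15.175 [ 0.4 -0.5 -0.9] tz [0.066 0.033 0.022] [476.5 197.1  34.2] [-3.1409e+00 -6.0000e-04 -3.4030e-01] 55.9
```

Emit:
apply_moves([
  [[0,0,0.2,0,0,0],[0,0,0.2,0,0,0],[0,0,0.1,0,0,0],[0,0,0,0,0,0],[0,0,0,0,0,0]],
])

```text
clock: 15.8
eef_pos: [476.2, 197.0, 8.8]
tool_rot: [-3.141, -0.0, -0.34]
force: [-0.6, 0.1, 0.1]
width: 56.0
```

Emit:
apply_moves([
  [[0,0,0.03,0,0,0],[0,0,0.03,0,0,0],[0,0,0.02,0,0,0],[0,0,0.01,0,0,0],[0,0,0,0,0,0]],
])

```text
clock: 16.42
eef_pos: [476.1, 196.9, 4.2]
tool_rot: [-3.142, 0.0, -0.34]
force: [0.9, 0.4, -0.8]
width: 55.5
```

```bash
python3 s.py
```

```text
16.425 [ 0.9  0.4 -0.8] tz [0.001 0.018 0.026] [476.1 196.9   4.2] [-3.1416  0.     -0.3402] 55.5
```

Emit:
apply_moves([
  [[0,0,0.01,0,0,0],[0,0,0.01,0,0,0],[0,0,0,0,0,0],[0,0,0,0,0,0],[0,0,0,0,0,0]],
])

```text
clock: 17.05
eef_pos: [476.1, 196.9, 3.7]
tool_rot: [-3.141, -0.0, -0.34]
force: [-1.6, 0.1, 5.5]
width: 55.5
```

Contact at 5.5 N, so the cap is on the tray floor. Releasing.

Emit:
apply_moves([
  [[0,0,0,0,0,0],[0,0,0,0,0,0],[0,0,0,0,0,0],[0,0,0,0,0,0],[0,0,0,0,0,0]],
], claw=0.8)

```text
clock: 17.68
eef_pos: [476.1, 196.9, 3.2]
tool_rot: [3.142, 0.0, -0.34]
force: [-0.2, 0.6, 1.0]
width: 76.8
```

Emit:
apply_moves([
  [[0,0,-0.1,0,0,0],[0,0,-0.2,0,0,0],[0,0,-0.3,0,0,0],[0,0,-0.5,0,0,0],[0,0,-0.7,0,0,0]],
])

```text
clock: 18.3
eef_pos: [475.7, 196.7, 94.6]
tool_rot: [3.141, 0.0, -0.34]
force: [0.3, 0.2, 0.0]
width: 76.6
```

Emit:
apply_moves([
  [[0,0,-0.8,0,0,0],[0,0,-0.8,0,0,0],[0,0,-0.8,0,0,0],[0,0.4,-0.4,0,0,0],[0,0.8,0,0,0,0]],
])

```text
clock: 18.92
eef_pos: [457.2, 141.6, 236.2]
tool_rot: [-3.137, -0.005, -0.338]
force: [0.8, -0.3, -0.3]
width: 76.9
```

Emit:
apply_moves([
  [[0,0.8,0,0,0,0],[0,0.8,0,0,0,0],[0,0.6,0,0,0,0],[0,0,0,0,0,0],[0,0,0,0,0,0]],
])

```text
clock: 19.55
eef_pos: [419.8, 37.3, 234.1]
tool_rot: [-3.14, -0.002, -0.34]
force: [-0.1, -0.5, 0.7]
width: 76.6
```

Run:
```python
from h import *
t=viewer.get_image("top"); b=viewer.get_image("scene")
cv2.imwrite("pics/c3.png",np.hstack([cv2.convertScaleAbs(cv2.resize(x,(400,400),interpolation=cv2.INTER_CUBIC),alpha=1.4) for x in(t[120:340,160:460],b[190:390,180:430])]))
for c in("top","scene"):
  for d in viewer.find_in(c,"cap_top"):
    p=np.array(d["location"])*[640,480]; print(c,d["score"],p.round(),onz(c,p,39).round())
exec(open("s.py").read())
```

```text
top 0.8 [431. 323.] [ 348. -296.   39.]
top 0.65 [375. 320.] [ 357. -161.   39.]
top 0.58 [226. 268.] [485. 198.  39.]
scene 0.95 [258. 324.] [464. 200.  39.]
scene 0.77 [401. 287.] [ 337. -152.   39.]
scene 0.61 [436. 263.] [ 339. -281.   39.]
19.75 [ 0.7 -0.1 -0.1] tz [ 0.019  0.028 -0.023] [419.6  37.6 233.4] [-3.1411e+00 -3.0000e-04 -3.3860e-01] 77.0
```

View pics/c3.png

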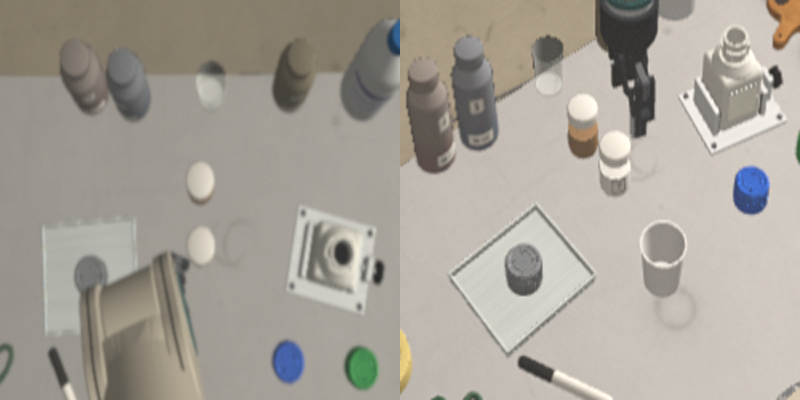

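The cap stands upright in the middle of the tray at (522,268) in the scene half. The bottle is open at (735,42), and the jars, cup and dye bottles stand where they were. Handing in.

```bash
python3 -c "
from cell import ctrl
print(ctrl.finish_job())"
```

```text
the job is handed in; nothing more can be done
None
```

The square bottle is open and its grey cap stands upright, let go, in the middle of the drip tray. I handed the job in at about 20 s of the 51 s allowed.

- **Pressing and turning:** I gripped the cap round the skirt and pressed it hard down; the highest reading was 16 N. I turned it counter-clockwise about 47° until the torque jumped from 0.11 to 0.88 N·m at the stop, under the 1.5 N·m limit.
- **Lifting and placing:** I backed off 2°, let the cap up and lifted it. It came off freely. I set it down at about (476, 197) mm with 5.5 N of contact before opening the gripper.
- **Last checks:** The final picture shows the bottle neck bare, the cap near the tray's centre, and the jars, dye bottles and other nearby things where they stood. The gripper was holding nothing, with only sensor noise on the force.
- **Disagreement:** The two camera detections of the placed cap differed by about 2 cm in x (485 and 464 mm) and agreed within 2 mm in y (198 and 200 mm). The placing position falls between them. In the top view the arm partly hid the cap.

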